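# Strip the sloping test jig

## Robot

A 6-joint arm with a two-finger parallel gripper is mounted at the origin on the work surface. World frame = base frame: x ahead of the robot, y to its left, z up, the work surface at z = 0. Lengths are in m, angles in rad, forces in N, time in s.
With the tool pointing down it reaches from about 0.4 to 0.825 m from the base axis. Payload 7 kg.
Tool frame: the origin (TCP) lies midway between the tips of the shut fingers; the grasp point (between the pads) lies 19 mm behind it (grip_point_offset is the distance from the TCP to the grasp point, in m); z points along the fingers, y is the line along which they close (so a half turn about z gives the same grasp; the last joint's range is limited). The gripper opens to 88 mm and grips with 3 to 60 N. Pads are 19 mm wide; open, the fingers measure 130 mm over their backs; the gripper's body (78 mm by 193 mm) begins 47 mm behind the grasp point.
Start: joints at [-0.837, 0.359, 0.012, 0, -1.224, -0.288], TCP at [0.291, -0.609, 0.227] pointing down, gripper open.
Joint ranges: [-3.07, 3.07], [-1.43, 2.12], [-1.02, 1.25], [-3.03, 1.67], [-3.05, -0], [-3.03, 3.03]. Speed limits (rad/s): [2.39, 2.39, 3.01, 3.14, 3.14, 3.14].

## Interface

Orientations are given as [roll, pitch, yaw] about the fixed x, y, z axes, in that order (R = Rz(yaw) Ry(pitch) Rx(roll)).
In Python, from station import get_state, grab_frame, camera_params, job_done, grip_point_offset gives the robot as it stands.
- The arm moves only by the shell command python3 -m creep 'ROWS' [FORCE]. ROWS is JSON, a list that holds one entry, the list of rows, each a list of 7 numbers: the finger opening in cm, from 0 to 8.76, then the shift along the tool's x, y, z in cm, then the turn, a rotation vector about the tool's x, y, z in rad. In form: [[[fingers, tx, ty, tz, wx, wy, wz], ...]]. A call has 1 to 20 rows; each row is the pose to reach, as a shift and turn from the pose commanded when the call began, along the tool's axes at that moment; what a row does not reach only later rows make up. A row lasts 1/8 s, in which the tool goes at most 62.5 mm and 10.7 degrees, less where a joint would pass 70% of its speed; a pose out of reach is approached as far as the arm can. A call with a gripper value outside its range is refused whole. The fingers move at their own pace and stop on an object; FORCE is the grip in N (left out, the last holds). Time passes only in rows, so rows that repeat a pose let the fingers close. It gives the time, the measured TCP pose, the force, the opening and the grip force at its end, in the units of the state.
- get_state(): the state, without advancing time (a new reading comes with each control period).
- grab_frame(name): name is "scene" or "top" or "wrist"; returns the picture (480x640x3 uint8, blue, green, red); there is no depth.
- camera_params(name): a dict with "vertical_fov" (degrees; the focal length in pixels is half the picture's height over the tangent of half this angle, whatever the lens; pixels are square), "cx", "cy" (the principal point, pixels), "k1" (the pictures are not rectified: a ray, as slopes to the right and down, at radius r is drawn at 1 + k1 r^2 times it, then the intrinsics apply), "view" (4x4, takes a point from world to camera coordinates). Camera axes: x right, y down, z forward; pixel columns grow to the right and rows downward; lengths in m; the calibration is good to about 2 mm. A picture is of the moment at which its call begins: read the wrist's pose just before it. camera_params takes no time and is no camera call; for the wrist camera it gives the pose at the moment of the call.
- job_done(): hands the job in; it is judged then, once.
The state is a dict: "t": time; "q": joint angles; "qd": joint speeds; "joint_efforts": joint torques, N m; "eef_pos": TCP position; "ee_rot": TCP orientation; "force": force on the tool from outside, world axes, zero at the start; "moment": the same for the moment, N m; "width": finger opening in m; "gripper_force": force on a finger pad.
Only numpy, scipy, OpenCV 4.12 (cv2) and the standard library are available. Lean on these libraries where they do the work, as an engineer would, in place of code of your own. Each camera call takes 0.05 s, during which the arm holds its last target. There are 200 camera calls.

## Task

Strip the sloping test jig: take the bar-handled lock nut, then the spacer, then the bracket off its stud, easing the nut round until it comes free rather than forcing it. Stand the nut (bar up) and the spacer (on a flat end) in the two-compartment tray, one in each compartment, and lay the bracket flat with its lug up in the plain tray. Lower each piece right down onto the tray floor before letting go, and leave the cans, the caliper and the screwdriver where they are.

Things in the scene. Friction and masses are not known exactly. Their poses are not given: they have to be found in the camera images.
- deck: Blue sloping deck of the fixed test jig, 160 (x) x 190 (y) x 14 mm. Origin: foot of the stud, on the deck's top face, 90 mm up. z runs up along the stud, which leans 30 degrees from vertical away from the robot; x points down the slope, y is level. On the stud, from the deck up: bracket, spacer, nut, axes parallel to the deck's; each may have slid down-slope until its bore meets the stud.
- stud_top (a point): Top end of the steel stud, on its axis (axes as the deck's), hidden in the nut at the start. The stud is 16 mm thick, 54 mm long. From 47 to 53 mm above the deck two dogs, together a crossbar 32 x 8 x 6 mm, stick out of it: the nut locks under them, spacer and bracket pass over them. The dogs' direction about the stud differs each time; the nut covers them.
- nut: Quick-release lock nut (steel hub, black bar), 0.15 kg, top of the stack. Origin: centre of the hub's underside; z up along its axis. Octagonal hub 54 mm across, 26 mm high, closed on top. No thread. From the start it must be turned 0.5 to 1.3 rad anticlockwise (seen from above, looking down the stud) to come off; the angle cannot be seen, so feel for it: turn a little, pull lightly, repeat.
- nut_bar (a point): Middle of the nut's handle bar, which stands on the hub: 80 mm long (along the nut's x), 14 mm thick (y), 28 mm high, from 26 to 54 mm above the nut's underside; this point is 40 mm above it.
- nut_lip (a point): Point on the nut's axis inside its lip, an 8 mm thick rim at the underside with a 21 mm bore that catches under the stud's dogs after 3 mm of lift. A slot 14 mm wide in the lip runs along the bar (nut x): when it lines up with the dogs, within about 0.15 rad, the nut lifts straight off along the stud. Over 100 N between nut and stud counts as forcing.
- spacer: White spacer tube under the nut: 56 mm outer diameter, 35.6 mm bore, 30 mm high, about 0.12 kg. Origin: centre of its lower end; z along its axis. It passes the dogs with about 1.8 mm to spare all round when centred on the stud.
- bracket: Aluminium L-bracket flat on the deck under the spacer, about 0.2 kg. Plate 56 (x) x 116 (y, from -40 to +76) x 6 mm with a 36 mm square window centred on the origin. Origin: middle of the window, on the plate's underside; z normal to the plate, towards the top of its upright lug.
- lug (a point): Middle of the bracket's upright lug, at its +y end: 72 mm from the bracket's origin along y and 31 mm above the plate's underside. The lug is 50 wide (along x) x 8 thick (along y), from 6 to 56 mm above the plate's underside.
- parts_tray: Grey open tray 280 (x) x 150 (y) x 25 mm high, 5 mm walls and floor, fixed to the table, split by one 5 mm wall at x = 0 into two compartments 132 x 140 mm, centred at x = +69 and -69 mm. Origin: centre of its underside. May stand left or right of the jig.
- plain_tray: Grey open tray without divider, 240 (x) x 170 (y) x 25 mm high, 5 mm walls and floor, fixed to the table. Origin: centre of its underside. On the other side of the jig from the two-compartment tray.
- can_a: Loose standing capacitor can, 52 mm diameter, 75 mm high, in front of the jig (robot side). Origin: centre of its underside. Bystander.
- can_b: Loose standing capacitor can, 64 mm diameter, 85 mm high, behind the jig to the left. Origin: centre of its underside. Bystander.
- caliper: Loose caliper, 200 mm long, lying behind the jig to the right. Origin: centre of its beam's underside, x along the beam. Bystander.
- driver: Loose screwdriver lying far behind on the left. Bystander.
Not all that is in view belongs to the job. Leave any blue or green look-alike of the nut alone.

How it is judged:
On the way, in this order (a step that is already met when the one before it is completed fails the run):
1. nut upright on the floor of the two-compartment tray, still in the fingers (x of nut in the frame of parts_tray between -0.13 and 0.13 m and y of nut in the frame of parts_tray between -0.065 and 0.065 m and z of nut in the frame of parts_tray between -0.01 and 0.02 m and angle between nut's own z axis and vertical below 0.17 rad and contact force between the fingers and nut above 0.3 N), for 0.1 s.
2. spacer on end on the floor of the two-compartment tray, still in the fingers (x of spacer in the frame of parts_tray between -0.13 and 0.13 m and y of spacer in the frame of parts_tray between -0.065 and 0.065 m and z of spacer in the frame of parts_tray above -0.01 m and (angle between spacer's own z axis and vertical below 0.17 rad or angle between spacer's own z axis and vertical above 2.97159 rad) and ((angle between spacer's own z axis and vertical below 0.17 rad and z of spacer in the frame of parts_tray below 0.02 m) or (not (angle between spacer's own z axis and vertical below 0.17 rad) and z of spacer in the frame of parts_tray below 0.05 m)) and contact force between the fingers and spacer above 0.3 N), for 0.1 s.
3. bracket down on the floor of the plain tray, lug up, still in the fingers (x of bracket in the frame of plain_tray between -0.11 and 0.11 m and y of bracket in the frame of plain_tray between -0.075 and 0.075 m and z of bracket in the frame of plain_tray between -0.01 and 0.03 m and angle between bracket's own z axis and vertical below 0.35 rad and contact force between the fingers and bracket above 0.3 N), for 0.1 s.
At the end, for the whole second after the job is handed in: The nut stands bar up and the spacer on a flat end (within 10 degrees), on the floor of the two-compartment tray (underside less than 20 mm above the tray's own underside), one in each compartment; the bracket lies flat (within 10 degrees), lug up, on the floor of the plain tray; all at rest (x of nut in the frame of parts_tray between -0.13 and 0.13 m and y of nut in the frame of parts_tray between -0.065 and 0.065 m and z of nut in the frame of parts_tray between -0.01 and 0.02 m and angle between each of nut, bracket's own z axis and vertical below 0.17 rad and x of spacer in the frame of parts_tray between -0.13 and 0.13 m and y of spacer in the frame of parts_tray between -0.065 and 0.065 m and z of spacer in the frame of parts_tray above -0.01 m and (angle between spacer's own z axis and vertical below 0.17 rad or angle between spacer's own z axis and vertical above 2.97159 rad) and ((angle between spacer's own z axis and vertical below 0.17 rad and z of spacer in the frame of parts_tray below 0.02 m) or (not (angle between spacer's own z axis and vertical below 0.17 rad) and z of spacer in the frame of parts_tray below 0.05 m)) and x of bracket in the frame of plain_tray between -0.11 and 0.11 m and y of bracket in the frame of plain_tray between -0.075 and 0.075 m and z of bracket in the frame of plain_tray between -0.01 and 0.02 m and ((x of nut in the frame of parts_tray above 0.01 m and x of spacer in the frame of parts_tray below -0.01 m) or (x of nut in the frame of parts_tray below -0.01 m and x of spacer in the frame of parts_tray above 0.01 m)) and linear speed of each of nut, spacer, bracket below 0.02 m/s); the robot touches nothing.
It fails at once if a bystander (can, caliper, screwdriver) shifted more than 30 mm or knocked over (distance of any of can_a, can_b, caliper, driver from where it was at the start of the episode above 0.03 m or angle between any of can_a, can_b's own z axis and vertical above 0.5 rad).
It fails at once if the nut forced: more than 100 N between nut and jig (contact force between nut and deck above 100 N).
It also fails if it takes over 72 s, if anything falls off the work surface, if the arm or the gripper's body presses on something with over 40 N, if the wrist force passes 120 N, or if a joint passes its speed limit or range.

## Working session

There is one attempt and no reset: what is moved stays moved. The work goes in short steps, Python scripts to look and compute and a shell command to move; the robot and the scene stay as the last step left them, time stands still between calls to the robot, and variables do not carry over. Pictures are saved under pics/ and viewed, at most 10 in all, crops included, and the job is handed in when it is done.

```bash
ls; mkdir -p pics
python3 - <<'E'
from station import *
import cv2,numpy as np
print(get_state(),grip_point_offset)
for n in("scene","top"):
    cv2.imwrite(f"pics/{n}0.png",grab_frame(n)); p=camera_params(n);print(n,{k:(np.round(v,4).tolist()) for k,v in p.items()})
E
```

```text
pics
{'t': 0.0, 'q': array([-8.36887280e-01,  3.59339546e-01,  1.10538660e-02, -3.38983483e-04,
       -1.22410945e+00, -2.88064277e-01]), 'qd': array([ 0.00080124, -0.00081986, -0.00029155,  0.00113364, -0.00138039,
       -0.00117753]), 'joint_efforts': array([ 4.12677355e-04, -5.82720888e+01,  2.93054116e+01,  6.99736789e+00,
        6.74028648e-03, -1.71280631e-04]), 'eef_pos': array([ 0.2908077 , -0.60859346,  0.22565315]), 'ee_rot': array([ 3.13996919e+00, -1.48718697e-04, -2.69586320e+00]), 'force': array([ 0.53316104, -0.97837232,  0.337762  ]), 'moment': array([ 0.02316564,  0.04936092, -0.02259603]), 'gripper_force': 0.0, 'width': 0.08766383176284431} 0.0188
scene {'vertical_fov': 55.7151, 'cx': 314.4706, 'cy': 238.4159, 'k1': -0.0321, 'view': [[-0.3068, 0.9517, 0.0125, 0.1221], [0.7947, 0.2633, -0.5469, -0.3708], [-0.5238, -0.1578, -0.8371, 1.4626], [0.0, 0.0, 0.0, 1.0]]}
top {'vertical_fov': 54.6298, 'cx': 320.7366, 'cy': 240.3862, 'k1': 0.0397, 'view': [[0.0095, -0.9997, -0.0223, 0.0526], [-0.9832, -0.0053, -0.1825, 0.5797], [0.1823, 0.0237, -0.983, 0.9491], [0.0, 0.0, 0.0, 1.0]]}
```

View pics/scene0.png

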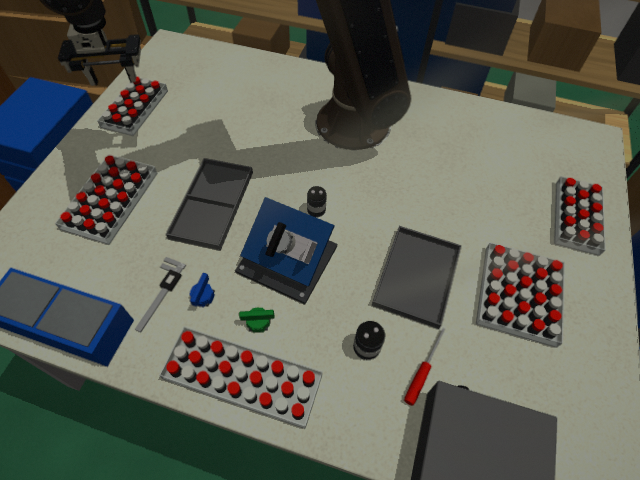

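View pics/top0.png

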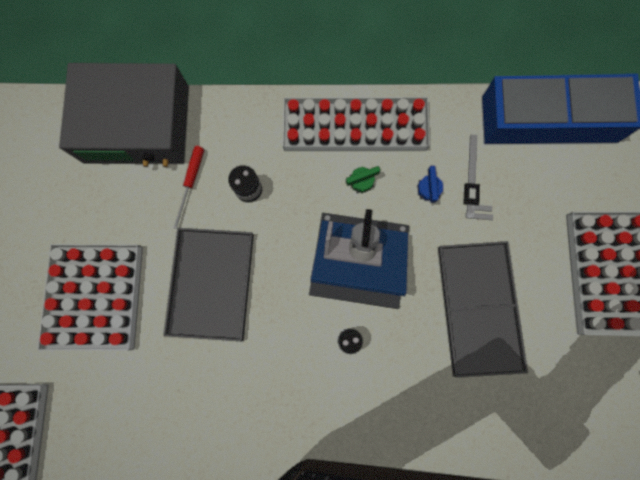

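The top view shows the jig at (360,258), with the black-barred nut at (367,228). The two-compartment tray is on the right at (482,308) and the plain tray on the left at (210,285). The caliper (473,180), driver (190,185) and cans (350,341) and (244,183) stay where they are.

Nut candidates in the top view are the black bar on the jig (367,228), the blue look-alike (431,185) and the green look-alike (363,179). I choose the black one on the jig and check it in a close crop.

```bash
python3 - <<'E'
import cv2,numpy as np
a=cv2.imread("pics/top0.png")[195:315,300:420]; b=cv2.imread("pics/scene0.png")[190:310,225:345]
f=lambda i:cv2.resize(i,None,fx=3.3,fy=3.3,interpolation=cv2.INTER_CUBIC)
a,b=f(a),f(b)
cv2.imwrite("pics/crop1.png",cv2.convertScaleAbs(np.hstack([a,b]),alpha=1.7))
E
cat > h.py <<'E'
import numpy as np,cv2
from scipy.spatial.transform import Rotation as R
from scipy.optimize import least_squares
from station import *
def K(p):
    f=240/np.tan(np.radians(p["vertical_fov"])/2); return np.array([[f,0,p["cx"]],[0,f,p["cy"]],[0,0,1]]),np.array([p["k1"],0,0,0,0.])
def proj(n,X,p=None):
    p=p or camera_params(n);k,d=K(p);V=np.array(p["view"])
    return cv2.projectPoints(np.asarray(X,float).reshape(-1,3),cv2.Rodrigues(V[:3,:3])[0],V[:3,3],k,d)[0][:,0]
def ray(n,uv,p=None):
    p=p or camera_params(n);k,d=K(p);V=np.array(p["view"])
    q=cv2.undistortPoints(np.array(uv,float).reshape(-1,1,2),k,d,None,None,None) if 0 else cv2.undistortPointsIter(np.array(uv,float).reshape(-1,1,2),k,d,None,None,(3,100,1e-9))
    q=q[:,0];D=np.c_[q,np.ones(len(q))]@V[:3,:3];return -V[:3,:3].T@V[:3,3],D
def onz(n,uv,z,p=None):
    c,D=ray(n,uv,p);return c+D*((z-c[2])/D[:,2])[:,None]
def tri(obs):
    # obs: list of (cam,uv)
    A=np.zeros((3,3));b=np.zeros(3)
    for n,uv in obs:
        c,D=ray(n,[uv]);d=D[0]/np.linalg.norm(D[0]);M=np.eye(3)-np.outer(d,d);A+=M;b+=M@c
    return np.linalg.solve(A,b)
def tcp():
    s=get_state();return s,np.array(s["eef_pos"]),R.from_euler("xyz",s["ee_rot"])
def go(pos,rot):
    "shift (cm) and turn in the present tool axes to reach TCP pos/rot"
    s,p,r=tcp();t=r.inv().apply(np.asarray(pos)-p)*100;w=(r.inv()*rot).as_rotvec();print("shift cm",t.round(2),"turn",w.round(3))
E
```

```text
(no output)
```

View pics/crop1.png

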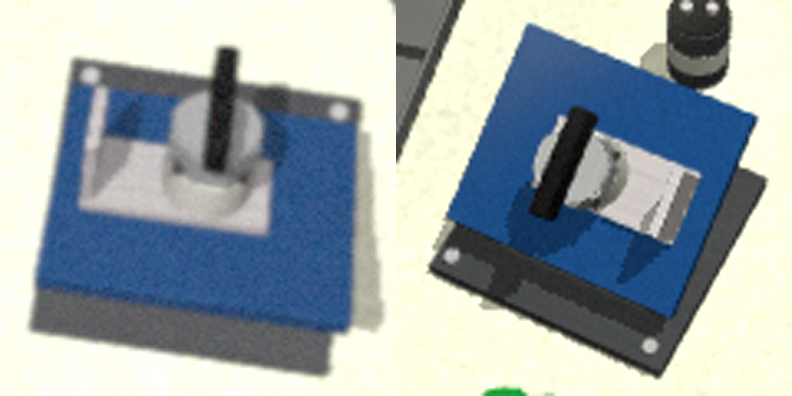

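The crop shows the black bar on a steel octagonal hub, on the white spacer and bracket plate, so it is the right nut. Blue deck corners in the top half are (38,285), (347,328), (358,122) and (74,88). In the scene half they are (755,118), (530,25), (447,218) and (672,315).

Run:
```python
from h import *
T=np.array([(38,285),(347,328),(358,122),(74,88)])/3.3+[300,195]
S=(np.array([(755,118),(530,25),(447,218),(672,315)])-[396,0])/3.3+[225,190]
C=np.array([(-.08,.095,0),(-.08,-.095,0),(.08,-.095,0),(.08,.095,0)])
for i in range(4):print(C[i],tri([("top",T[i]),("scene",S[i])]).round(4))
def fr(v): return R.from_euler("xyz",[0,np.pi/6,v[2]]), np.array([v[0],v[1],.09])
def res(v):
    r,o=fr(v);X=o+r.apply(C+[v[3],v[4],0]);return np.r_[(proj("top",X)-T).ravel(),(proj("scene",X)-S).ravel()]
s=least_squares(res,[.65,0,0,0,0]);print(s.x.round(4),s.fun.round(1))
s2=least_squares(lambda v:res([*v,0,0]),s.x[:3]);print(s2.x.round(4),s2.fun.round(1));r,o=fr(s2.x)
np.save("deck.npy",s2.x)
g=lambda n,P:print(((proj(n,o+r.apply(P))-([300,195] if n=="top" else [225,190]))*3.3+([0,0] if n=="top" else [396,0])).round(0).tolist())
P=[(0,0,.036),(0,0,.062),(0,0,.09),(-.028+.01,.076,.006),(-.028+.01,-.04,.006)]
g("top",P);g("scene",P)
# bar: fit base pos slide & yaw from end points: top crop ends & scene ends at mid silhouettes
# trays
tp=lambda q:onz("top",q,.025).round(4).tolist()
print("parts",tp([(439,247),(508,242),(526,372),(455,376)]))
print("plain",tp([(178,230),(254,233),(245,340),(166,336)]))
z=.025
print("scene parts",onz("scene",[(205,160),(252,166),(219,247),(168,239)],z).round(3).tolist())
print("scene plain",onz("scene",[(402,227),(461,240),(437,326),(373,303)],z).round(3).tolist())
print("cans",onz("top",[(350,341)],.075).round(3),onz("top",[(243,177)],.085).round(3))
```

```text
[-0.08   0.095  0.   ] [0.4843 0.0741 0.1175]
[-0.08  -0.095  0.   ] [ 0.4599 -0.1103  0.1241]
[ 0.08  -0.095  0.   ] [ 0.5991 -0.131   0.0498]
[0.08  0.095 0.   ] [0.622  0.0553 0.0463]
[-0.7627 -9.3982 -0.1371  0.0132  9.46  ] [-1.2 -0.9  1.3  0.1 -0.7  1.7 -1.   0.  -0.2 -0.8 -1.1 -0.2 -0.4  0.4
 -0.4  1. ]
[ 0.5421 -0.0277 -0.1375] [-1.7 -1.6  1.4 -0.4 -0.5  0.8 -1.4 -1.   0.2 -2.1 -1.1 -1.5 -0.6 -0.6
 -0.2  0. ]
[[209.0, 162.0], [215.0, 134.0], [221.0, 102.0], [78.0, 197.0], [266.0, 224.0]]
[[584.0, 160.0], [574.0, 156.0], [562.0, 152.0], [698.0, 180.0], [557.0, 121.0]]
parts [[0.5713, -0.2025, 0.025], [0.5833, -0.3519, 0.025], [0.3098, -0.37, 0.025], [0.299, -0.2247, 0.025]]
plain [[0.6066, 0.3774, 0.025], [0.6006, 0.2069, 0.025], [0.3671, 0.2176, 0.025], [0.3744, 0.3874, 0.025]]
scene parts [[0.314, -0.366, 0.025], [0.293, -0.226, 0.025], [0.578, -0.201, 0.025], [0.598, -0.338, 0.025]]
scene plain [[0.367, 0.236, 0.025], [0.359, 0.392, 0.025], [0.618, 0.372, 0.025], [0.608, 0.215, 0.025]]
cans [[ 0.369 -0.005  0.075]] [[0.711 0.225 0.085]]
```

```bash
cat >> h.py <<'E'
v=np.load("deck.npy");DR=R.from_euler("xyz",[0,np.pi/6,v[2]]);DO=np.array([v[0],v[1],.09])
def D(x,y,z): return DO+DR.apply([x,y,z])
def DT(a): "tool facing down the stud, x=-deck x turned by a (anticlockwise from above)"; return DR*R.from_euler("z",a)*R.from_matrix(np.diag([-1,1,-1.]))
E
python3 - <<'E'
from h import *
s,p,r=tcp();V=np.array(camera_params("wrist")["view"]);c=-V[:3,:3].T@V[:3,3]
print("cam in tool",r.inv().apply(c-p).round(3),"axis",r.inv().apply(V[2,:3]).round(3))
go(D(0,0,.20),DT(0))
print(D(0,0,.2))
E
```

```text
cam in tool [ 0.071 -0.    -0.159] axis [-0.269 -0.001  0.963]
shift cm [-56.07  36.08  -3.7 ] turn [-0.151  0.508  0.57 ]
[ 0.64116802 -0.04143409  0.26320508]
```

```bash
R='[8.7,-56.1,36.1,-3.7,-0.151,0.508,0.57]'; python3 -m creep '[[[8.7,-30,18,-6,0,0,0.2],[8.7,-30,18,-6,0,0,0.2],[8.7,-30,18,-6,0,0,0.2],[8.7,-30,18,-6,0,0,0.2],[8.7,-30,18,-6,0,0,0.2],[8.7,-56.1,36.1,-3.7,-0.151,0.508,0.57],[8.7,-56.1,36.1,-3.7,-0.151,0.508,0.57],[8.7,-56.1,36.1,-3.7,-0.151,0.508,0.57],[8.7,-56.1,36.1,-3.7,-0.151,0.508,0.57],[8.7,-56.1,36.1,-3.7,-0.151,0.508,0.57],[8.7,-56.1,36.1,-3.7,-0.151,0.508,0.57],[8.7,-56.1,36.1,-3.7,-0.151,0.508,0.57],[8.7,-56.1,36.1,-3.7,-0.151,0.508,0.57],[8.7,-56.1,36.1,-3.7,-0.151,0.508,0.57],[8.7,-56.1,36.1,-3.7,-0.151,0.508,0.57]]]'
python3 - <<'E'
from h import *
s,p,r=tcp();print(s["q"].round(3),s["force"]);go(D(0,0,.2),DT(0))
import json
P=camera_params("wrist");json.dump({k:np.array(x).tolist() for k,x in P.items()},open("w1.json","w"))
cv2.imwrite("pics/w1.png",cv2.convertScaleAbs(grab_frame("wrist"),alpha=1.5))
for q in [(0,0,0),(0,0,.062),(0,0,.09),(.04,0,.09),(-.04,0,.09)]:print(q,proj("wrist",D(*q),P).round(0))
E
```

```text
t: 1.98
eef_pos: [0.6412, -0.0425, 0.2641]
ee_rot: [-3.14, -0.522, 3.002]
force: [-0.7, 0.9, -0.6]
width: 0.0872
gripper_force: 0.0
[ 0.148  0.629  0.488 -0.15  -1.931 -1.875] [-0.65850187  0.85814373 -0.60571564]
shift cm [-0.03  0.11  0.09] turn [-0.001  0.002 -0.002]
(0, 0, 0) [[325. 212.]]
(0, 0, 0.062) [[325. 226.]]
(0, 0, 0.09) [[325. 234.]]
(0.04, 0, 0.09) [[325. 281.]]
(-0.04, 0, 0.09) [[325. 184.]]
```

View pics/w1.png

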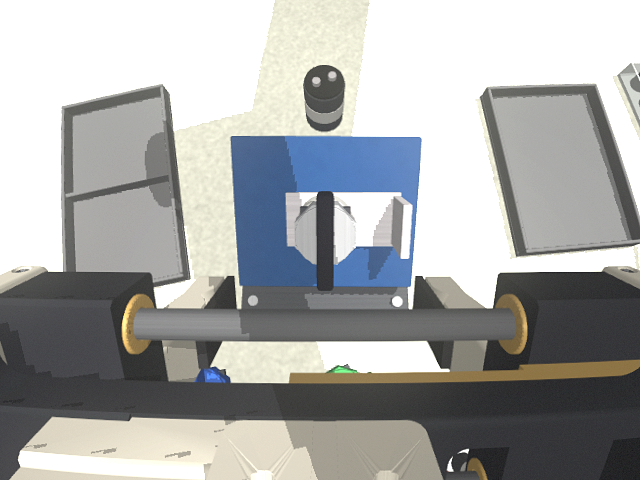

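The wrist view shows the bar along the deck slope, with ends at (325,191) and (325,290). The deck corners are at (231,137), (421,138) and (241,286), and the bracket's near edge runs along row 192 from x=286 to 400.

Run:
```python
from h import *
import json
P=json.load(open("w1.json"))
ps=lambda L:proj("wrist",[D(*q) for q in L],P).round(0).tolist()
print("deck",ps([(-.08,-.095,0),(-.08,.095,0),(.08,-.095,0)]))
def ond(uv,h):
    c,d=ray("wrist",uv,P);n=DR.apply([0,0,1]);X=c+d*(((DO+n*h-c)@n)/(d@n))[:,None];return (DR.inv().apply(X-DO)*1000).round(1).tolist()
print("deck meas",ond([(231,137),(421,138),(241,286)],0))
print("bar top",ond([(325,191),(325,290),(317,240),(333,240)],.09))
print("bracket",ond([(286,192),(286,246),(401,192)],.006))
print("lug top",ond([(393,197),(409,197),(411,258)],.056))
print("hub top",ond([(295,230),(356,230),(325,266)],.062))
```

```text
deck [[229.0, 133.0], [421.0, 132.0], [239.0, 283.0]]
deck meas [[-75.7, -93.1, 0.0], [-74.6, 95.4, 0.0], [83.7, -93.2, 0.0]]
bar top [[-34.3, -0.0, 90.0], [48.1, -0.1, 90.0], [4.9, -6.4, 90.0], [4.9, 6.3, 90.0]]
bracket [[-21.5, -39.3, 6.0], [35.4, -41.0, 6.0], [-21.5, 76.9, 6.0]]
lug top [[-24.3, 59.2, 56.0], [-24.3, 73.2, 56.0], [31.8, 78.6, 56.0]]
hub top [[3.8, -26.2, 62.0], [3.8, 27.1, 62.0], [37.2, -0.0, 62.0]]
```

Run:
```python
import numpy as np
v=np.load("deck.npy");v[:2]+=.004*np.array([np.cos(v[2]),np.sin(v[2])]);np.save("deck.npy",v)
from h import *
print(DO);go(D(.0025,0,.067),DT(0))
```

```text
[ 0.54607415 -0.02827518  0.09      ]
shift cm [-0.6   0.1  13.19] turn [-0.001  0.002 -0.002]
```

```bash
python3 -m creep '[[[5,-0.6,0.1,6,0,0,0],[5,-0.6,0.1,10.5,0,0,0],[5,-0.6,0.1,11.5,0,0,0],[5,-0.6,0.1,12.3,0,0,0],[5,-0.6,0.1,12.8,0,0,0],[5,-0.6,0.1,13.2,0,0,0],[5,-0.6,0.1,13.2,0,0,0]]]' 20; python3 -m creep '[[[1,0,0,0,0,0,0],[1,0,0,0,0,0,0],[1,0,0,0,0,0,0],[1,0,0,0,0,0,0],[1,0,0,0,0,0,0],[1,0,0,0,0,0,0]]]' 20
```

```text
t: 2.9
eef_pos: [0.5818, -0.0322, 0.1463]
ee_rot: [-3.14, -0.522, 3.004]
force: [-0.1, -0.2, -0.6]
width: 0.0503
gripper_force: 0.0
t: 3.65
eef_pos: [0.5813, -0.0331, 0.1465]
ee_rot: [-3.139, -0.523, 3.003]
force: [-1.7, -5.0, 1.9]
width: 0.0134
gripper_force: 20.0
```

```bash
python3 -m creep '[[[1,0,0,-0.15,0,0,0],[1,0,0,-0.15,0,0,-0.15],[1,0,0,-0.15,0,0,-0.3],[1,0,0,-0.15,0,0,-0.45],[1,0,0,-0.15,0,0,-0.5],[1,0,0,-0.15,0,0,-0.5]]]' 25; python3 -m creep '[[[1,0,0,-0.2,0,0,0],[1,0,0,-0.3,0,0,0],[1,0,0,-0.3,0,0,0]]]'
```

```text
t: 4.4
eef_pos: [0.5802, -0.0318, 0.1474]
ee_rot: [2.87, -0.458, -2.715]
force: [-7.0, -0.0, 1.5]
width: 0.0137
gripper_force: 25.0
t: 4.78
eef_pos: [0.5816, -0.0324, 0.1495]
ee_rot: [2.871, -0.459, -2.716]
force: [-6.0, -1.9, 0.1]
width: 0.0138
gripper_force: 25.0
```

```bash
python3 -m creep '[[[1,0,0,-0.1,0,0,0],[1,0,0,-0.15,0,0,0],[1,0,0,-0.15,0,0,0]]]'
```

```text
t: 5.15
eef_pos: [0.5819, -0.0324, 0.1501]
ee_rot: [2.87, -0.46, -2.716]
force: [-8.1, -2.4, -4.4]
width: 0.0138
gripper_force: 25.0
```

```bash
for i in 1; do python3 -m creep '[[[1,0,0,0.3,0,0,0],[1,0,0,0.3,0,0,-0.08],[1,0,0,0.3,0,0,-0.15],[1,0,0,0.3,0,0,-0.15],[1,0,0,0,0,0,-0.15],[1,0,0,-0.05,0,0,-0.15],[1,0,0,-0.05,0,0,-0.15]]]'; done
```

```text
t: 6.02
eef_pos: [0.5828, -0.0328, 0.1513]
ee_rot: [2.804, -0.413, -2.558]
force: [-6.6, -2.4, -0.8]
width: 0.0139
gripper_force: 25.0
```

```bash
python3 -m creep '[[[1,0,0,0.3,0,0,0],[1,0,0,0.3,0,0,-0.08],[1,0,0,0.3,0,0,-0.15],[1,0,0,0.3,0,0,-0.15],[1,0,0,0,0,0,-0.15],[1,0,0,-0.05,0,0,-0.15],[1,0,0,-0.05,0,0,-0.15]]]'
```

```text
t: 6.9
eef_pos: [0.5834, -0.0329, 0.1517]
ee_rot: [2.748, -0.359, -2.407]
force: [-6.3, -3.8, -1.8]
width: 0.0142
gripper_force: 25.0
```

```bash
python3 -m creep '[[[1,0,0,-0.1,0,0,0],[1,0,0,-0.2,0,0,0],[1,0,0,-0.2,0,0,0]]]'
```

```text
t: 7.28
eef_pos: [0.5844, -0.0331, 0.1534]
ee_rot: [2.748, -0.359, -2.407]
force: [-5.3, -2.7, -1.2]
width: 0.0139
gripper_force: 25.0
```

```bash
python3 -m creep '[[[1,0,0,-0.2,0,0,0],[1,0,0,-0.4,0,0,0],[1,0,0,-0.4,0,0,0]]]'
python3 - <<'E'
from h import *
import json
P=camera_params("wrist");i=grab_frame("wrist");json.dump({k:np.array(x).tolist() for k,x in P.items()},open("w2.json","w"))
cv2.imwrite("pics/w2.png",cv2.resize(cv2.convertScaleAbs(i[120:420,120:520],alpha=1.5),None,fx=2,fy=2))
s,p,r=tcp();print(DR.inv().apply(p-DO).round(4))
E
```

```text
t: 7.65
eef_pos: [0.5865, -0.0334, 0.157]
ee_rot: [2.748, -0.359, -2.407]
force: [-4.0, -3.8, -0.3]
width: 0.0141
gripper_force: 25.0
[0.0018 0.0005 0.0784]
```

View pics/w2.png

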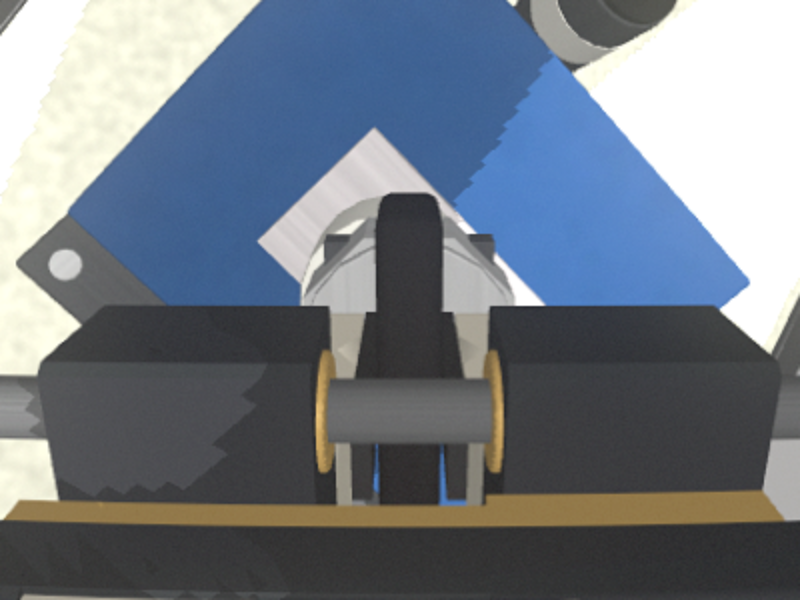

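The close view shows the bar still between the pads at (408,300), with the hub rising off the spacer. Lift is about 11 mm at a falling force, so it looks free and I lift on.

```bash
python3 -m creep '[[[1,0,0,-0.5,0,0,0],[1,0,0,-1,0,0,0],[1,0,0,-1.5,0,0,0],[1,0,0,-2,0,0,0],[1,0,0,-2.5,0,0,0],[1,0,0,-2.5,0,0,0]]]'; python3 -m creep '[[[1,0,0,-4,0,0,0],[1,0,0,-8,0,0,0],[1,0,0,-8,0,0,0],[1,0,0,-8,0,0,0]]]'
python3 - <<'E'
from h import *
s,p,r=tcp();print(DR.inv().apply(p-DO).round(4),s["q"].round(2),s["width"])
# tray
a=np.array([(.5713,-.2025),(.5833,-.3519),(.3098,-.37),(.299,-.2247)]);c=a.mean(0);d=(a[0]+a[1]-a[2]-a[3]);y=np.arctan2(d[1],d[0]);print("parts",c,y)
b=np.array([(.314,-.366),(.293,-.226),(.578,-.201),(.598,-.338)]);print(b.mean(0))
E
```

```text
t: 8.45
eef_pos: [0.6007, -0.0348, 0.1795]
ee_rot: [2.751, -0.355, -2.408]
force: [-0.1, 0.7, -2.7]
width: 0.014
gripper_force: 25.0
t: 8.95
eef_pos: [0.6394, -0.04, 0.2475]
ee_rot: [2.749, -0.357, -2.408]
force: [0.4, 0.7, -2.9]
width: 0.0136
gripper_force: 25.0
[0.0027 0.0012 0.1835] [ 0.15  0.63  0.46 -0.15 -1.9  -1.07] 0.013601800827352573
parts [ 0.44085  -0.287275] 0.07370282569246073
[ 0.44575 -0.28275]
```

Run:
```python
from h import *
d=R.from_euler("xyz",[np.pi,0,-2.4])
go([.58,-.10,.27],d);go([.374,-.29,.13],d)
```

```text
shift cm [ 8.69 -0.76  0.59] turn [ 0.389 -0.351 -0.078]
shift cm [30.06 -9.81 21.64] turn [ 0.389 -0.351 -0.078]
```

```bash
python3 -m creep '[[[1,8.7,-0.8,0.6,0.389,-0.351,-0.078],[1,8.7,-0.8,0.6,0.389,-0.351,-0.078],[1,8.7,-0.8,0.6,0.389,-0.351,-0.078],[1,30,-9.8,21.6,0.389,-0.351,-0.078],[1,30,-9.8,21.6,0.389,-0.351,-0.078],[1,30,-9.8,21.6,0.389,-0.351,-0.078],[1,30,-9.8,21.6,0.389,-0.351,-0.078],[1,30,-9.8,21.6,0.389,-0.351,-0.078],[1,30,-9.8,21.6,0.389,-0.351,-0.078],[1,30,-9.8,21.6,0.389,-0.351,-0.078],[1,30,-9.8,21.6,0.389,-0.351,-0.078]]]'
python3 - <<'E'
from h import *
import json
d=R.from_euler("xyz",[np.pi,0,-2.4])
go([.374,-.29,.055],d)
a=cv2.convertScaleAbs(grab_frame("wrist"),alpha=1.4);b=cv2.convertScaleAbs(cv2.resize(grab_frame("scene")[120:280,120:300],None,fx=2.5,fy=2.5),alpha=1.5)
a=cv2.resize(a[100:420],None,fx=.55,fy=.55) 
o=np.zeros((400,802,3),np.uint8);o[:a.shape[0],:a.shape[1]]=a;o[:400,352:802]=b;cv2.imwrite("pics/w3.png",o[:,:800])
E
```

```text
t: 10.32
eef_pos: [0.3759, -0.2895, 0.1312]
ee_rot: [-3.14, 0.001, -2.398]
force: [0.5, 0.2, -0.9]
width: 0.0141
gripper_force: 25.0
shift cm [0.18 0.11 7.62] turn [-0.001  0.001  0.002]
```

View pics/w3.png

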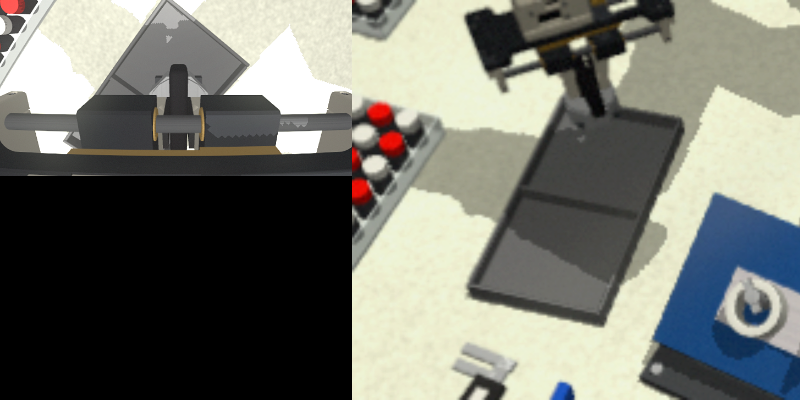

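The right half shows the nut in the gripper over the near compartment at (590,110). The spacer and bare stud are on the jig at (752,305).

```bash
python3 -m creep '[[[1,0.2,0.1,5,0,0,0],[1,0.2,0.1,7.6,0,0,0],[1,0.2,0.1,8.3,0,0,0],[1,0.2,0.1,8.7,0,0,0],[1,0.2,0.1,9,0,0,0],[1,0.2,0.1,9,0,0,0]]]'; python3 -m creep '[[[1,0,0,0.15,0,0,0],[1,0,0,0.3,0,0,0],[1,0,0,0.3,0,0,0]]]'
```

```text
t: 11.18
eef_pos: [0.3736, -0.2907, 0.0415]
ee_rot: [-3.14, 0.002, -2.399]
force: [-0.9, -0.0, -1.5]
width: 0.0138
gripper_force: 25.0
t: 11.55
eef_pos: [0.3731, -0.2906, 0.0379]
ee_rot: [-3.141, 0.001, -2.4]
force: [-0.2, -0.6, -1.5]
width: 0.0137
gripper_force: 25.0
```

```bash
python3 -m creep '[[[1,0,0,0.1,0,0,0],[1,0,0,0.2,0,0,0],[1,0,0,0.2,0,0,0]]]'; python3 -m creep '[[[1,0,0,0.1,0,0,0],[1,0,0,0.2,0,0,0],[1,0,0,0.2,0,0,0]]]'
```

```text
t: 11.92
eef_pos: [0.3732, -0.2906, 0.036]
ee_rot: [-3.141, 0.001, -2.399]
force: [-0.6, 0.3, 0.3]
width: 0.0137
gripper_force: 25.0
t: 12.3
eef_pos: [0.3733, -0.2906, 0.0358]
ee_rot: [-3.14, 0.001, -2.399]
force: [-6.1, 7.7, 27.6]
width: 0.0137
gripper_force: 25.0
```

```bash
python3 -m creep '[[[1,0,0,-0.15,0,0,0],[1,0,0,-0.15,0,0,0],[4,0,0,-0.15,0,0,0],[4,0,0,-0.15,0,0,0],[5,0,0,-3,0,0,0],[8,0,0,-8,0,0,0],[8,0,0,-14,0,0,0],[8,0,0,-20,0,0,0],[8,0,0,-20,0,0,0]]]'
python3 - <<'E'
from h import *
go([.56,-.12,.27],DT(0));go(D(0.01,0,.17),DT(0))
E
```

```text
t: 13.42
eef_pos: [0.3754, -0.2917, 0.2388]
ee_rot: [-3.132, 0.005, -2.399]
force: [0.1, 0.2, -1.9]
width: 0.077
gripper_force: 0.0
shift cm [-25.23   0.14  -3.  ] turn [-0.237  0.498  0.858]
shift cm [-36.35   0.65   0.83] turn [-0.237  0.498  0.858]
```

```bash
python3 -m creep '[[[8,-25.2,0.1,-3,-0.237,0.498,0.858],[8,-25.2,0.1,-3,-0.237,0.498,0.858],[8,-25.2,0.1,-3,-0.237,0.498,0.858],[8,-25.2,0.1,-3,-0.237,0.498,0.858],[8,-25.2,0.1,-3,-0.237,0.498,0.858],[8,-25.2,0.1,-3,-0.237,0.498,0.858],[8,-36.4,0.6,0.8,-0.237,0.498,0.858],[8,-36.4,0.6,0.8,-0.237,0.498,0.858],[8,-36.4,0.6,0.8,-0.237,0.498,0.858],[8,-36.4,0.6,0.8,-0.237,0.498,0.858],[8,-36.4,0.6,0.8,-0.237,0.498,0.858]]]'
python3 - <<'E'
from h import *
import json
s,p,r=tcp();print(DR.inv().apply(p-DO).round(4),s["q"].round(2));
P=camera_params("wrist");i=grab_frame("wrist");json.dump({k:np.array(x).tolist() for k,x in P.items()},open("w4.json","w"))
print(proj("wrist",[D(0,0,.054),D(0,0,.036)],P))
cv2.imwrite("pics/w4raw.png",i)
cv2.imwrite("pics/w4.png",cv2.resize(cv2.convertScaleAbs(i[140:290,240:440],alpha=1.3),None,fx=4,fy=4,interpolation=cv2.INTER_CUBIC))
E
```

```text
t: 14.8
eef_pos: [0.6369, -0.0409, 0.2267]
ee_rot: [3.139, -0.533, 3.004]
force: [-1.2, -0.4, -0.3]
width: 0.08
gripper_force: 0.0
[ 1.100e-02 -1.000e-04  1.642e-01] [ 0.15  0.64  0.43 -0.15 -1.87 -1.86]
[[323.38508156 221.74410213]
 [323.38617257 217.10046744]]
```

View pics/w4.png

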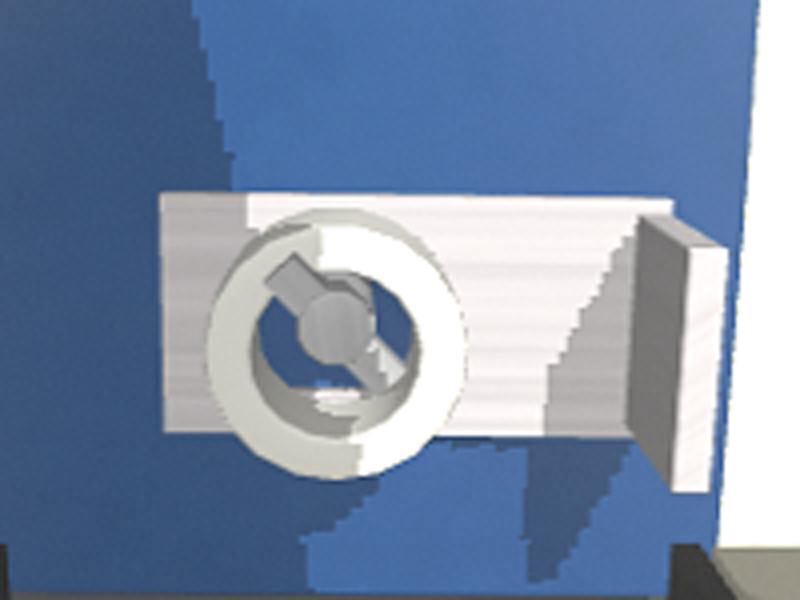

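The crop shows the stud top at (338,327), with the dogs on a diagonal from (285,275) to (385,375). The spacer's top ring is centred near (337,350). The bracket's left edge is at x=160, its near edge at y=193, and its lug is at (690,360).

```bash
cat >> h.py <<'E'
def ond(uv,h,f):
    import json
    P=json.load(open(f));c,d=ray("wrist",uv,P);n=DR.apply([0,0,1]);X=c+d*(((DO+n*h-c)@n)/(d@n))[:,None];return (DR.inv().apply(X-DO)*1000).round(1).tolist()
E
python3 - <<'E'
from h import *
g=lambda L:[(240+(u+.5)/4-.5,140+(w+.5)/4-.5) for u,w in L]
print("stud",ond(g([(338,327)]),.054,"w4.json"))
print("spacer L R bottom",ond(g([(207,350),(467,350),(337,480),(250,350),(422,350),(337,437)]),.036,"w4.json"))
print("dogs",ond(g([(285,275),(388,378)]),.053,"w4.json"))
print("bracket",ond(g([(160,193),(163,432),(670,198)]),.006,"w4.json"))
print("lug top",ond(g([(688,246),(727,248),(710,491),(674,491)]),.056,"w4.json"))
go(D(.0098,.0005,.08),DT(0));go(D(.0098,.0005,.010),DT(0))
E
```

```text
stud [[-0.3, 0.6, 54.0]]
spacer L R bottom [[8.6, -26.9, 36.0], [8.6, 27.7, 36.0], [37.3, 0.4, 36.0], [8.6, -17.9, 36.0], [8.6, 18.3, 36.0], [27.7, 0.4, 36.0]]
dogs [[-10.4, -9.8, 53.0], [10.3, 10.5, 53.0]]
bracket [[-20.7, -39.5, 6.0], [35.5, -40.6, 6.0], [-19.8, 75.9, 6.0]]
lug top [[-16.8, 68.0, 56.0], [-16.4, 75.6, 56.0], [33.1, 75.7, 56.0], [33.0, 68.4, 56.0]]
shift cm [0.04 0.04 8.45] turn [ 0.003 -0.009 -0.   ]
shift cm [-0.02  0.02 15.45] turn [ 0.003 -0.009 -0.   ]
```

```bash
python3 -m creep '[[[7.2,0,0,5,0.003,-0.009,0],[7.2,0,0,9.5,0.003,-0.009,0],[7.2,0,0,12.5,0.003,-0.009,0],[7.2,0,0,14,0.003,-0.009,0],[7.2,0,0,14.8,0.003,-0.009,0],[7.2,0,0,15.3,0.003,-0.009,0],[7.2,0,0,15.3,0.003,-0.009,0]]]'; python3 -m creep '[[[5,0,0,0,0,0,0],[5,0,0,0,0,0,0],[5,0,0,0,0,0,0],[5,0,0,0,0,0,0],[5,0,0,0,0,0,0]]]' 15;  python3 - <<'E'
from h import *
s,p,r=tcp();print(DR.inv().apply(p-DO).round(4));go(D(-.0003,.0006,.0125),DT(0))
E
```

```text
t: 15.72
eef_pos: [0.5606, -0.0292, 0.0948]
ee_rot: [-3.142, -0.523, 3.005]
force: [0.6, -0.2, -0.5]
width: 0.0721
gripper_force: 0.0
t: 16.35
eef_pos: [0.5606, -0.0292, 0.0947]
ee_rot: [-3.141, -0.523, 3.005]
force: [3.0, -0.4, 2.6]
width: 0.0561
gripper_force: 15.0
[0.0102 0.001  0.0114]
shift cm [ 1.05 -0.04 -0.11] turn [-0.001  0.     0.001]
```

```bash
python3 -m creep '[[[5,0,0,-0.1,0,0,0],[5,0,0,-0.2,0,0,0],[5,0.5,-0.02,-0.3,0,0,0],[5,0.97,-0.04,-0.4,0,0,0],[5,0.97,-0.04,-0.8,0,0,0],[5,0.97,-0.04,-0.8,0,0,0]]]'; python3 -m creep '[[[5,0,0,-0.2,0,0,0],[5,0,0,-0.4,0,0,0],[5,0,0,-0.6,0,0,0],[5,0,0,-0.6,0,0,0]]]'
```

```text
t: 17.1
eef_pos: [0.5562, -0.0289, 0.1067]
ee_rot: [3.142, -0.523, 3.005]
force: [-0.2, -0.7, -1.3]
width: 0.0565
gripper_force: 15.0
t: 17.6
eef_pos: [0.5589, -0.0294, 0.1115]
ee_rot: [-3.141, -0.524, 3.005]
force: [-0.0, 0.5, -1.6]
width: 0.0565
gripper_force: 15.0
```

```bash
python3 -m creep '[[[5,0,0,-0.5,0,0,0],[5,0,0,-1,0,0,0],[5,0,0,-1.5,0,0,0],[5,0,0,-1.5,0,0,0]]]'; python3 -m creep '[[[5,0,0,-1,0,0,0],[5,0,0,-2,0,0,0],[5,0,0,-3,0,0,0],[5,0,0,-6,0,0,0],[5,0,0,-11,0,0,0],[5,0,0,-11,0,0,0]]]' 20;  python3 - <<'E'
from h import *
s,p,r=tcp();print(s["q"].round(2),s["width"])
d=R.from_euler("xyz",[np.pi,0,-2.6])
go([.56,-.12,.27],d);go([.51,-.28,.13],d)
E
```

```text
t: 18.1
eef_pos: [0.5667, -0.0304, 0.1248]
ee_rot: [3.142, -0.523, 3.005]
force: [-0.5, -0.6, -1.0]
width: 0.0567
gripper_force: 15.0
t: 18.85
eef_pos: [0.6236, -0.0384, 0.2231]
ee_rot: [3.141, -0.517, 3.005]
force: [-0.7, 0.9, -1.3]
width: 0.0564
gripper_force: 20.0
[ 0.16  0.61  0.37 -0.15 -1.82 -1.86] 0.05638996776974756
shift cm [ 6.83 -8.94 -1.51] turn [ 0.176 -0.497 -0.663]
shift cm [  2.32 -25.48  12.02] turn [ 0.176 -0.497 -0.663]
```

Run:
```python
from h import *
d=R.from_euler("xyz",[np.pi,0,-3.07])
go([.58,-.12,.27],d);go([.51,-.28,.13],d);go([.51,-.28,.045],d)
```

```text
shift cm [ 5.1  -8.67 -2.49] turn [ 0.054 -0.515 -0.203]
shift cm [  2.32 -25.48  12.02] turn [ 0.054 -0.515 -0.203]
shift cm [ -1.88 -25.49  19.41] turn [ 0.054 -0.515 -0.203]
```

```bash
python3 -m creep '[[[5,5.1,-8.7,-2.5,0.054,-0.515,-0.203],[5,5.1,-8.7,-2.5,0.054,-0.515,-0.203],[5,5.1,-8.7,-2.5,0.054,-0.515,-0.203],[5,2.3,-25.5,12,0.054,-0.515,-0.203],[5,2.3,-25.5,12,0.054,-0.515,-0.203],[5,2.3,-25.5,12,0.054,-0.515,-0.203],[5,2.3,-25.5,12,0.054,-0.515,-0.203],[5,2.3,-25.5,12,0.054,-0.515,-0.203],[5,-1.9,-25.5,19.4,0.054,-0.515,-0.203],[5,-1.9,-25.5,19.4,0.054,-0.515,-0.203],[5,-1.9,-25.5,19.4,0.054,-0.515,-0.203]]]'
python3 - <<'E'
from h import *
a=cv2.resize(grab_frame("scene")[130:270,150:290],None,fx=4,fy=4,interpolation=cv2.INTER_CUBIC);cv2.imwrite("pics/s5.png",cv2.convertScaleAbs(a,alpha=1.7))
E
```

```text
t: 20.23
eef_pos: [0.5055, -0.2788, 0.0412]
ee_rot: [3.14, -0.01, -3.07]
force: [0.2, 0.2, 0.7]
width: 0.0564
gripper_force: 20.0
```

View pics/s5.png

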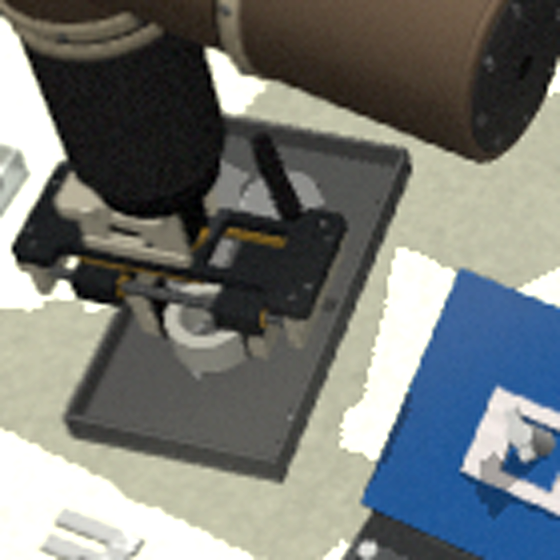

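The view shows the nut standing bar up in the near compartment at (280,190). The gripped spacer is above the far compartment at (205,340). Lowering it now.

```bash
python3 -m creep '[[[5,-0.5,0,1.5,0,-0.01,0],[5,-0.5,0,2.3,0,-0.01,0],[5,-0.5,0,2.7,0,-0.01,0],[5,-0.5,0,2.9,0,-0.01,0],[5,-0.5,0,2.9,0,-0.01,0]]]'; python3 -m creep '[[[5,0,0,0.1,0,0,0],[5,0,0,0.2,0,0,0],[5,0,0,0.2,0,0,0]]]'
```

```text
t: 20.9
eef_pos: [0.5111, -0.2792, 0.0135]
ee_rot: [3.141, 0.003, -3.07]
force: [0.5, -0.5, -1.2]
width: 0.0567
gripper_force: 20.0
t: 21.28
eef_pos: [0.5109, -0.2792, 0.0111]
ee_rot: [3.141, 0.003, -3.07]
force: [0.5, 0.6, -1.4]
width: 0.0564
gripper_force: 20.0
```

```bash
python3 -m creep '[[[5,0,0,0.1,0,0,0],[5,0,0,0.2,0,0,0],[5,0,0,0.2,0,0,0]]]' ; python3 -m creep '[[[5,0,0,0.05,0,0,0],[5,0,0,0.1,0,0,0],[5,0,0,0.1,0,0,0]]]'
```

```text
t: 21.65
eef_pos: [0.5111, -0.2791, 0.0106]
ee_rot: [3.141, 0.003, -3.07]
force: [-3.4, 4.0, 13.4]
width: 0.0563
gripper_force: 20.0
t: 22.02
eef_pos: [0.5111, -0.2791, 0.0105]
ee_rot: [3.141, 0.004, -3.069]
force: [-7.0, 5.7, 20.8]
width: 0.0564
gripper_force: 20.0
```

```bash
python3 -m creep '[[[5,0,0,-0.2,0,0,0],[6.5,0,0,-0.2,0,0,0],[7.2,0,0,-0.2,0,0,0],[7.2,0,0,-0.2,0,0,0],[7.2,0,0,-4,0,0,0],[7,0,0,-10,0,0,0],[7,0,0,-16,0,0,0],[7,0,0,-22,0,0,0],[7,0,0,-24,0,0,0],[7,0,0,-24,0,0,0]]]'
python3 - <<'E'
from h import *
go([.62,-.1,.30],DT(0));go(D(.008,.04,.17),DT(0))
E
```

```text
t: 23.28
eef_pos: [0.5111, -0.2796, 0.2501]
ee_rot: [-3.142, 0.007, -3.07]
force: [-0.6, -0.0, -0.2]
width: 0.07
gripper_force: 0.0
shift cm [-12.18  17.14  -4.91] turn [-0.054  0.528  0.204]
shift cm [-15.09  26.83   1.79] turn [-0.054  0.528  0.204]
```

```bash
python3 -m creep '[[[5,-12.2,17.1,-4.9,-0.054,0.528,0.204],[5,-12.2,17.1,-4.9,-0.054,0.528,0.204],[5,-12.2,17.1,-4.9,-0.054,0.528,0.204],[5,-12.2,17.1,-4.9,-0.054,0.528,0.204],[3,-15.1,26.8,1.8,-0.054,0.528,0.204],[3,-15.1,26.8,1.8,-0.054,0.528,0.204],[3,-15.1,26.8,1.8,-0.054,0.528,0.204],[3,-15.1,26.8,1.8,-0.054,0.528,0.204]]]'
python3 - <<'E'
from h import *
import json
s,p,r=tcp();print(DR.inv().apply(p-DO).round(4),s["q"].round(2));
P=camera_params("wrist");i=grab_frame("wrist");json.dump({k:np.array(x).tolist() for k,x in P.items()},open("w6.json","w"))
print(proj("wrist",[D(0,0,.054),D(.008,.072,.056)],P))
cv2.imwrite("pics/w6.png",cv2.resize(cv2.convertScaleAbs(i[140:290,220:420],alpha=1.2),None,fx=4,fy=4,interpolation=cv2.INTER_CUBIC))
E
```

```text
t: 24.28
eef_pos: [0.6416, -0.0013, 0.2293]
ee_rot: [-3.141, -0.53, 3.004]
force: [-0.3, -0.9, 0.3]
width: 0.0297
gripper_force: 0.0
[0.009  0.0399 0.1661] [ 0.2   0.64  0.45 -0.17 -1.87 -1.91]
[[273.53755956 223.25511266]
 [364.44854215 233.77043737]]
```

View pics/w6.png

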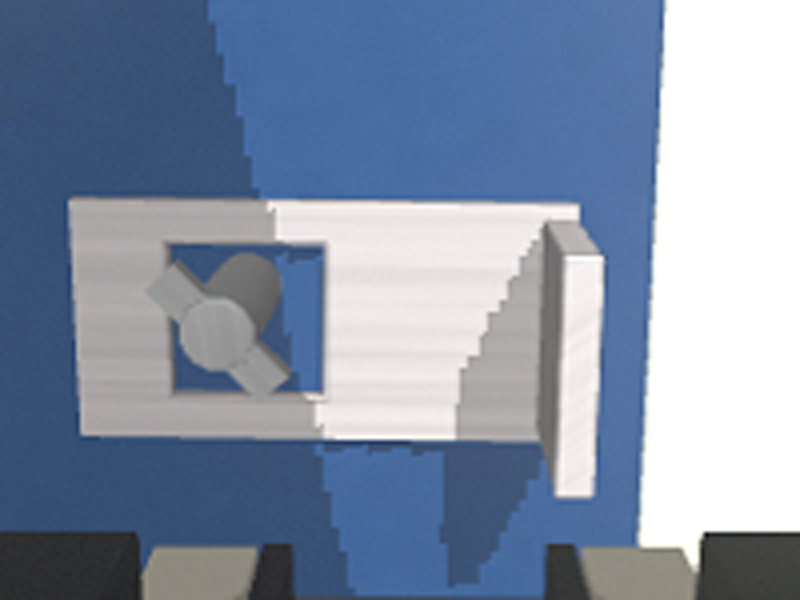

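The crop shows the bracket flat with its window corners at (166,242), (326,242) and (172,394). The stud top is at (217,334), and the lug top spans (565,256), (603,258), (593,496) and (556,496).

Run:
```python
from h import *
g=lambda L:[(220+(u+.5)/4-.5,140+(w+.5)/4-.5) for u,w in L]
print("stud",ond(g([(217,334)]),.054,"w6.json"))
print("window",ond(g([(166,242),(326,242),(172,394),(324,397)]),.006,"w6.json"))
print("plate",ond(g([(68,200),(81,436),(579,205)]),.006,"w6.json"))
print("lug",ond(g([(565,256),(603,258),(593,496),(556,496)]),.056,"w6.json"))
go(D(.008,.072,.08),DT(0));go(D(.008,.072,.014),DT(0))
```

```text
stud [[-0.1, 0.3, 54.0]]
window [[-10.8, -17.8, 6.0], [-10.8, 18.9, 6.0], [25.3, -18.0, 6.0], [26.0, 17.9, 6.0]]
plate [[-20.5, -39.8, 6.0], [35.7, -40.3, 6.0], [-19.4, 76.6, 6.0]]
lug [[-16.1, 68.5, 56.0], [-15.7, 75.9, 56.0], [33.0, 75.6, 56.0], [33.0, 68.1, 56.0]]
shift cm [0.04 3.28 8.71] turn [-0.    -0.005 -0.   ]
shift cm [1.000e-02 3.280e+00 1.531e+01] turn [-0.    -0.005 -0.   ]
```

```bash
python3 -m creep '[[[3,0,3.2,3,0,-0.005,0],[3,0,3.2,8.5,0,-0.005,0],[3,0,3.2,12,0,-0.005,0],[3,0,3.2,14,0,-0.005,0],[3,0,3.2,14.8,0,-0.005,0],[3,0,3.2,15.2,0,-0.005,0],[3,0,3.2,15.2,0,-0.005,0]]]'; python3 -m creep '[[[0.4,0,0,0,0,0,0],[0.4,0,0,0,0,0,0],[0.4,0,0,0,0,0,0],[0.4,0,0,0,0,0,0],[0.4,0,0,0,0,0,0]]]' 40;  python3 - <<'E'
from h import *
s,p,r=tcp();print(DR.inv().apply(p-DO).round(4))
E
```

```text
t: 25.2
eef_pos: [0.5711, 0.0405, 0.1001]
ee_rot: [3.141, -0.521, 3.004]
force: [0.5, 0.2, 0.4]
width: 0.03
gripper_force: 0.0
t: 25.82
eef_pos: [0.5708, 0.0409, 0.0997]
ee_rot: [3.141, -0.522, 3.005]
force: [0.9, 0.2, 0.8]
width: 0.0078
gripper_force: 40.0
[0.0082 0.0719 0.0159]
```

```bash
python3 -m creep '[[[0.4,0,0,-0.15,0,0,0],[0.4,0.4,0,-0.4,0,0,0],[0.4,0.77,0.02,-1,0,0,0],[0.4,0.77,0.02,-2,0,0,0],[0.4,0.77,0.02,-3,0,0,0],[0.4,0.77,0.02,-3.6,0,0,0],[0.4,0.77,0.02,-3.6,0,0,0]]]'; python3 -m creep '[[[0.4,0,0,-0.4,0,0,0],[0.4,0,0,-0.8,0,0,0],[0.4,0,0,-1.2,0,0,0],[0.4,0,0,-1.2,0,0,0]]]'
```

```text
t: 26.7
eef_pos: [0.5822, 0.0395, 0.1349]
ee_rot: [3.141, -0.521, 3.004]
force: [0.5, 0.9, -2.1]
width: 0.0079
gripper_force: 40.0
t: 27.2
eef_pos: [0.5879, 0.0387, 0.1453]
ee_rot: [3.141, -0.522, 3.004]
force: [0.4, 0.4, -1.4]
width: 0.008
gripper_force: 40.0
```

```bash
python3 -m creep '[[[0.4,0,0,-0.5,0,0,0],[0.4,0,0,-1.2,0,0,0],[0.4,0,0,-4,0,0,0],[0.4,0,0,-9,0,0,0],[0.4,0,0,-12,0,0,0],[0.4,0,0,-12,0,0,0]]]';  python3 - <<'E'
from h import *
s,p,r=tcp();print(s["q"].round(2),s["force"])
d=R.from_euler("xyz",[np.pi,0,-np.pi/2-.046])
go([.52,.28,.25],d);go([.435,.30,.12],d);go([.435,.30,.035],d)
E
```

```text
t: 27.95
eef_pos: [0.6485, 0.0301, 0.251]
ee_rot: [3.14, -0.518, 3.005]
force: [-0.1, -0.7, -1.9]
width: 0.0078
gripper_force: 40.0
[ 0.23  0.64  0.5  -0.19 -1.91 -1.96] [-0.13991979 -0.66151268 -1.94849033]
shift cm [13.98 22.98  8.12] turn [ 0.43  -0.391 -1.621]
shift cm [15.1  23.78 23.72] turn [ 0.43  -0.391 -1.621]
shift cm [10.89 23.77 31.1 ] turn [ 0.43  -0.391 -1.621]
```

```bash
python3 -m creep '[[[0.4,14,23,8.1,0.43,-0.391,-1.621],[0.4,14,23,8.1,0.43,-0.391,-1.621],[0.4,14,23,8.1,0.43,-0.391,-1.621],[0.4,14,23,8.1,0.43,-0.391,-1.621],[0.4,14,23,8.1,0.43,-0.391,-1.621],[0.4,14,23,8.1,0.43,-0.391,-1.621],[0.4,14,23,8.1,0.43,-0.391,-1.621],[0.4,14,23,8.1,0.43,-0.391,-1.621],[0.4,14,23,8.1,0.43,-0.391,-1.621],[0.4,14,23,8.1,0.43,-0.391,-1.621],[0.4,14,23,8.1,0.43,-0.391,-1.621],[0.4,15.1,23.8,23.7,0.43,-0.391,-1.621],[0.4,15.1,23.8,23.7,0.43,-0.391,-1.621],[0.4,15.1,23.8,23.7,0.43,-0.391,-1.621],[0.4,15.1,23.8,23.7,0.43,-0.391,-1.621],[0.4,15.1,23.8,23.7,0.43,-0.391,-1.621]]]';  python3 - <<'E'
from h import *
s,p,r=tcp();print(s["q"].round(2),s["force"])
d=R.from_euler("xyz",[np.pi,0,-np.pi/2-.046])
go([.435,.30,.035],d)
E
```

```text
t: 29.95
eef_pos: [0.434, 0.3012, 0.1198]
ee_rot: [3.138, 0.0, -1.618]
force: [0.1, 0.4, -1.1]
width: 0.0077
gripper_force: 40.0
[ 0.98  0.22 -0.45 -0.   -0.9  -1.02] [ 0.066716    0.38323865 -1.14993617]
shift cm [ 0.11 -0.14  8.47] turn [ 0.004  0.    -0.001]
```

```bash
python3 -m creep '[[[0.4,0.1,-0.1,5,0.004,0,0],[0.4,0.1,-0.1,8,0.004,0,0],[0.4,0.1,-0.1,8.8,0.004,0,0],[0.4,0.1,-0.1,9.3,0.004,0,0],[0.4,0.1,-0.1,9.6,0.004,0,0],[0.4,0.1,-0.1,9.6,0.004,0,0]]]'; python3 -m creep '[[[0.4,0,0,0.1,0,0,0],[0.4,0,0,0.2,0,0,0],[0.4,0,0,0.2,0,0,0]]]'
```

```text
t: 30.7
eef_pos: [0.4337, 0.2997, 0.0237]
ee_rot: [-3.141, 0.001, -1.617]
force: [-0.8, -0.5, -1.7]
width: 0.008
gripper_force: 40.0
t: 31.08
eef_pos: [0.4334, 0.2994, 0.0211]
ee_rot: [3.141, 0.0, -1.617]
force: [-1.2, -0.5, -1.0]
width: 0.0079
gripper_force: 40.0
```

```bash
python3 -m creep '[[[0.4,0,0,0.1,0,0,0],[0.4,0,0,0.15,0,0,0],[0.4,0,0,0.15,0,0,0]]]'; python3 -m creep '[[[0.4,0,0,0.05,0,0,0],[0.4,0,0,0.1,0,0,0],[0.4,0,0,0.1,0,0,0]]]'
```

```text
t: 31.45
eef_pos: [0.4333, 0.2994, 0.0209]
ee_rot: [-3.141, 0.0, -1.616]
force: [-7.0, -2.2, 15.4]
width: 0.0077
gripper_force: 40.0
t: 31.82
eef_pos: [0.4334, 0.2995, 0.0209]
ee_rot: [-3.141, 0.0, -1.616]
force: [-10.8, -5.3, 26.8]
width: 0.008
gripper_force: 40.0
```

```bash
python3 -m creep '[[[0.4,0,0,-0.2,0,0,0],[1.5,0,0,-0.2,0,0,0],[3,0,0,-0.2,0,0,0],[3,0,0,-0.2,0,0,0],[3,0,0,-2,0,0,0],[3,0,0,-7,0,0,0],[3,0,0,-13,0,0,0],[3,0,0,-18,0,0,0],[3,0,0,-18,0,0,0],[3,0,0,-18,0,0,0]]]'
python3 - <<'E'
from h import *
cv2.imwrite("pics/end.png",cv2.convertScaleAbs(grab_frame("scene")[120:420],alpha=1.6))
E
```

```text
t: 33.08
eef_pos: [0.433, 0.2991, 0.1979]
ee_rot: [3.141, -0.0, -1.617]
force: [-0.3, -0.1, -0.7]
width: 0.03
gripper_force: 0.0
```

View pics/end.png

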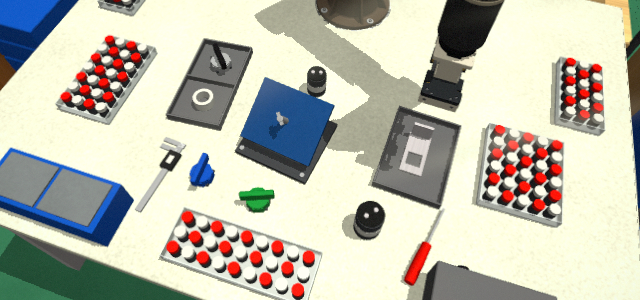

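The nut stands bar up at (220,60) and the spacer on end at (202,97), one in each compartment. The bracket lies flat with its lug up at (415,148) in the plain tray, and the bystanders look unmoved.

```bash
python3 -c "from station import *;print(job_done())"
```

```text
the job is handed in; nothing more can be done
None
```

The jig is stripped and handed in at about 33 s of the 72 s allowed: nut and spacer stand in separate compartments of the parts tray, the bracket lies flat with its lug up in the plain tray, and the last picture showed the cans, caliper and screwdriver in place (no verdict came back).

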